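Clear a lever press, feed a rail bracket and press it

ROBOT

A 6-joint arm with a two-finger parallel gripper is mounted at the origin on the work surface. World frame = base frame: x ahead of the robot, y to its left, z up, the work surface at z = 0. Lengths are in mm, angles in rad, forces in N, time in s.
With the tool pointing down it reaches from about 275 to 1000 mm from the base axis. Payload 8.4 kg.
Tool frame: the origin (TCP) lies between the finger pads; the fingertips stand 17 mm ahead of it and the grasp point (between the pads) lies 2 mm behind it; z points along the fingers, y is the line along which they close (so a half turn about z gives the same grasp; the last joint's range is limited). The gripper opens to 85 mm and grips with 20 to 120 N. Pads are 22 mm wide; open, the fingers measure 114 mm over their backs; the gripper's body (76 mm by 85 mm) begins 54 mm behind the grasp point. The pads swing forward as they close: fully open they stand 13 mm farther back than shut.
Start: joints at [-1.109, 0.353, 1.633, -0, 1.155, -0.002], TCP at [279.593, -558.978, 248.281] pointing down, gripper open.
Joint ranges: [-2.63, 2.63], [-0.92, 2.1], [0.06, 2.66], [-1.3, 4.44], [0, 2.69], [-3.02, 3.02]. Speed limits (rad/s): [2.22, 2.22, 2.79, 3.14, 3.14, 3.14].

INTERFACE

Orientations are given as [roll, pitch, yaw] about the fixed x, y, z axes, in that order (R = Rz(yaw) Ry(pitch) Rx(roll)).
In Python, from rig import sense, grab_frame, sign_off gives the robot as it stands. The module is installed in compiled form; this text tells all that it offers.
- The arm moves only by the tool send_rows, never from a script. Its argument "moves" is a list that holds one entry, the list of rows, each a list of 7 numbers: the shift along the world's x, y, z in m, then the turn, a rotation vector about the world's x, y, z in rad, then the opening, from -1 (shut) to 1 (fully open). In form: [[[dx, dy, dz, rx, ry, rz, jaw], ...]]. A call has 1 to 10 rows; each row shifts and turns the commanded pose from where the row before left it; what a row does not reach is not made up. A row lasts 1/10 s, in which the tool goes at most 50 mm and 8.59 degrees, less where a joint would pass 70% of its speed; a pose out of reach is approached as far as the arm can. A call with a gripper value outside its range is refused whole. The fingers move at their own pace and stop on an object; "grip_force" is the grip in N (left out, the last holds). Time passes only in rows, so rows that do not move let the fingers close. It gives the time, the measured TCP pose, the force, the opening and the grip force at its end, in the units of the state.
- sense(): the state, without advancing time (a new reading comes with each control period).
- grab_frame(name): name is "scene" or "top" or "wrist"; returns a dict with "img" (400x640x3 uint8, red, green, blue), "mtx" (3x3 intrinsics, pixels), "rvec" (rotation vector, rad) and "tvec" (3), from world to camera coordinates, as OpenCV has them; the wrist camera has in their place "T_tool_cam" (4x4, takes a point from camera to tool coordinates, whose origin is the TCP and whose axes are the flange's). Camera axes: x right, y down, z forward; pixel columns grow to the right and rows downward; lengths in mm; the calibration is good to about 2 mm. A picture is of the moment at which its call begins: read the wrist's pose just before it. There is no depth.
- sign_off(): hands the job in; it is judged then, once.
The state is a dict: "clock": time; "qpos": joint angles; "qvel": joint speeds; "joint_efforts": joint torques, N m; "eef_pos": TCP position; "tcp_rot": TCP orientation; "contact_force": force on the tool from outside, world axes, zero at the start; "wrist_torque": the same for the moment, N m; "opening": opening from 0.0 (shut) to 1.0 (fully open); "grasp_force": force on a finger pad.
Only numpy, scipy, OpenCV 4.12 (cv2) and the standard library are available. Lean on these libraries where they do the work, as an engineer would, in place of code of your own. Each camera call takes 0.05 s, during which the arm holds its last target. There are 200 camera calls.

TASK

The carton standing on the press's feed table is in the way: first stand it upright in the open tray. Then draw the bracket out of the rack, lay it on the feed table and, taking it again by its lug end, slide it nose first under the ram until it is fully home against the back stop. Swing the lever down to its stop so that the ram presses the bracket, ease the lever back up without letting it snap, and leave the bracket home in the press and the can, wrench and jar undisturbed.

Things in the scene. Friction and masses are not known exactly. Their poses are not given: they have to be found in the camera images.
- press: Grey bench press, fixed; sizes in mm. Origin on the bench under the middle of the mouth of its guides; +x is the feed direction (into the press), z up. Feed table 90 wide, top 40 above the bench, reaching 180 in front of the mouth (x -180 to 0). A head overhangs the guides: x 10 to 180, y -45 to 45, from 100 to 200 above the bench. The lever is on the +y side
- press_stop (a point): Face of the back stop, on the centre line at feed table height: x 100, z 40 in the press frame; the bracket's nose must meet it. It lies between two guide rails (x 0 to 120, 18 high above the table, inner faces 48 apart) whose flared ends reach 35 in front of the mouth and are about 76 apart at their outer tips
- ram: Steel ram, 34 x 26, hanging from the head over the guides (50 behind the mouth), driven by the lever. Origin at the centre of its lower face: 72 above the bench at rest, going down 13.5 to press on a bracket that lies in the guides (20 thick, top at 60)
- lever (a joint): Hand lever of the press, rad: 0 at rest (up), 1.15 at the lower stop. Sprung back to 0: about 2 N at the handle at rest, 8 N at the stop; let go at the bottom it snaps back
- lever_grip (a point): Centre of the lever's black handle bar, a level round bar 24 in diameter, about 80 long along the press's y, 125 to the side (+y) of its centre line. Swings on a radius of 170 about lever_hinge: at rest 63 degrees above level towards the feed side (-x), 322 above the bench; at the stop 3 degrees below level, 161 above the bench
- lever_hinge (a point): Point on the lever's hinge axis (along the press's y) in the plane of lever_grip: x 60, y 125, z 170 mm in the press frame
- rack: Low grey stock rack, fixed. Origin on the bench under the middle of the front edge of its roof; it opens towards its -x. Floor plate 120 wide, 10 thick, with an open apron 90 long in front (x -90 to 0); behind it a roofed bay 119 deep, 68 wide inside, 46 high inside, roof top 61 above the bench
- bracket: Steel bracket, 0.25 to 0.5 kg: straight box section 200 long (x), 40 wide, 20 thick; at its -x end an upright end lug 36 high in all, 6 thick, 40 wide. Origin at mid-length on the underside; +x towards the plain nose. It lies in the rack with about 90 of its nose half out on the apron and the lug half under the roof
- bracket_nose (a point): Middle of the lower edge of the bracket's plain nose, 100 from its origin along its +x
- carton: Closed cardboard carton, 60 (x) x 50 (y) x 80 high, upright on the feed table of the press. Origin at the centre of its underside
- tray: Open grey plastic tray, fixed, 160 x 160 outside, 35 high, walls and floor 5 thick. Origin at the centre of its underside
- can: Bystander: upright can, 60 in diameter, 130 high. Origin at the centre of its underside
- wrench: Bystander: steel wrench 180 long lying on the bench. Origin under its middle
- jar: Bystander: glass jar, 68 in diameter, 90 high. Origin at the centre of its underside
There are look-alikes about, which are no part of the job. What is shaped like the carton but blue is not meant. Several things have the shape of the tray; the one meant has the colours described above.

How it is judged:
By the outcome, as a careful person would: the job done as asked, in the order asked, and still so for the second after the job is handed in, with the robot touching nothing.
It also fails if it takes over 72 s, if anything falls off the work surface, if the arm or the gripper's body presses on something with over 40 N, if the wrist force passes 120 N, or if a joint passes its speed limit or range.

## Working session

There is one attempt and no reset: what is moved stays moved. The work goes in short steps, Python scripts to look and compute and a tool call to move; the robot and the scene stay as the last step left them, time stands still between calls to the robot, and variables do not carry over. Pictures are saved under pics/ and viewed, at most 13 in all, crops included, and the job is handed in when it is done.

Besides the shell and the picture viewer there is one more tool, called after ">>>" as name(argument=value, ...), one argument or row to a line, values as JSON. send_rows: Moves the arm, as the interface text tells. Its arguments: {"type":"object","properties":{"moves":{"type":"array"},"grip_force":{"type":"number"}},"required":["moves"]}

```bash
mkdir -p pics
python3 - <<'E'
from rig import *
import cv2,pickle
d={}
for n in("scene","top"):
    f=grab_frame(n);d[n]=f;cv2.imwrite(f"pics/{n}0.png",f["img"][:,:,::-1])
    print(n,f["mtx"].round(1).tolist(),f["rvec"],f["tvec"])
pickle.dump(d,open("f0.pkl","wb"))
s=sense();print(s["clock"],s["eef_pos"],s["tcp_rot"],s["opening"])
f=grab_frame("wrist");print(f["T_tool_cam"].round(3).tolist())
E
```

```text
scene [[453.8, 0.0, 313.2], [0.0, 453.8, 193.6], [0.0, 0.0, 1.0]] [ 0.78101414  2.45387485 -1.26688798] [ 324.16701058  -17.83380319 1490.98086886]
top [[500.7, 0.0, 322.1], [0.0, 500.7, 197.9], [0.0, 0.0, 1.0]] [ 2.11087055 -2.13819049  0.19280103] [  53.71292742  467.23311997 1674.51783238]
0.1 [ 279.42181491 -558.62691959  247.64218802] [-3.14038139e+00 -2.28633573e-05  4.63817301e-01] 1.0014177525649461
[[0.001, -0.962, -0.272, 67.871], [1.0, 0.001, 0.0, 0.355], [-0.0, -0.272, 0.962, -124.842], [0.0, 0.0, 0.0, 1.0]]
```

View pics/scene0.png

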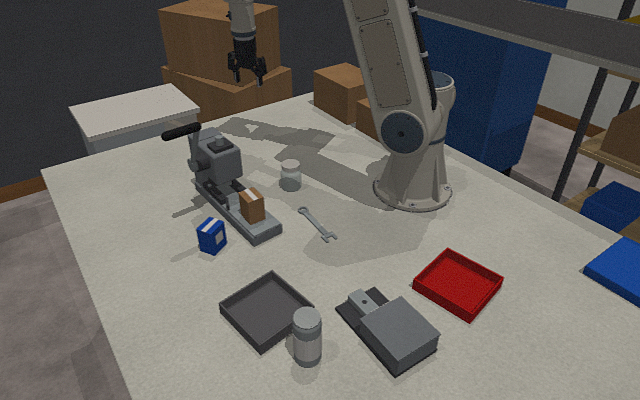

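View pics/top0.png

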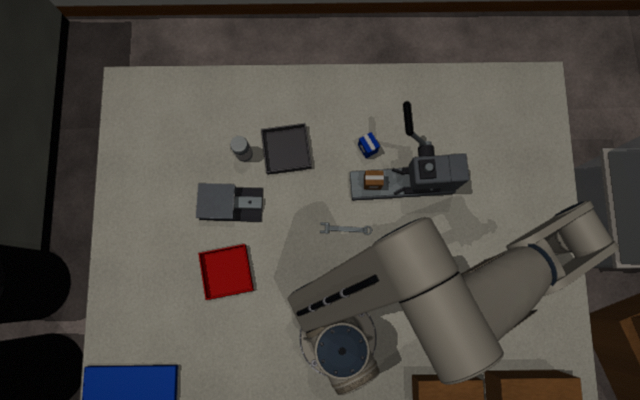

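The scene view shows the brown carton on the press (251,205), a blue look-alike (211,236), a grey tray (266,310), a red tray (458,284), the rack with the bracket (385,325) and the can (307,336). In the top view these are the carton (373,180), blue box (369,145), grey tray (287,149), red tray (226,271), rack (230,202), can (241,149) and wrench (346,229). I choose the brown carton and the grey tray. Next is a close crop for measuring.

Run:
```python
import cv2
a=cv2.imread("pics/top0.png")[95:245,190:480]
a=cv2.resize(a,None,fx=2.75,fy=2.75,interpolation=cv2.INTER_CUBIC);cv2.imwrite("pics/topc.png",cv2.convertScaleAbs(a,alpha=1.5))
b=cv2.imread("pics/scene0.png")[120:380,160:450]
b=cv2.resize(b,None,fx=2.3,fy=2.3,interpolation=cv2.INTER_CUBIC);cv2.imwrite("pics/scenec.png",cv2.convertScaleAbs(b,alpha=1.5))
```

```text
(no output)
```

View pics/topc.png

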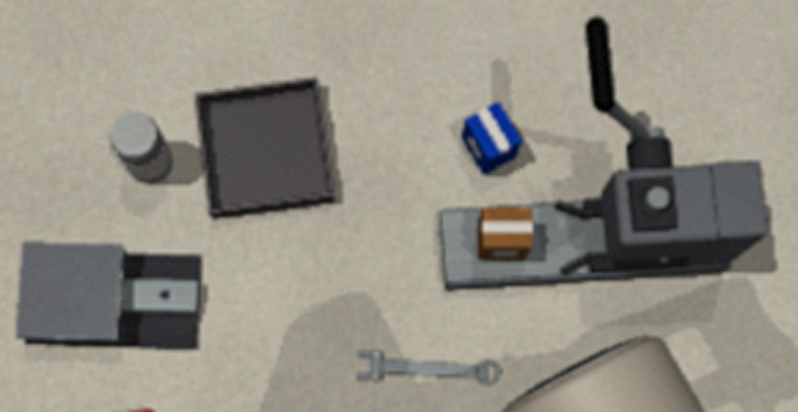

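View pics/scenec.png

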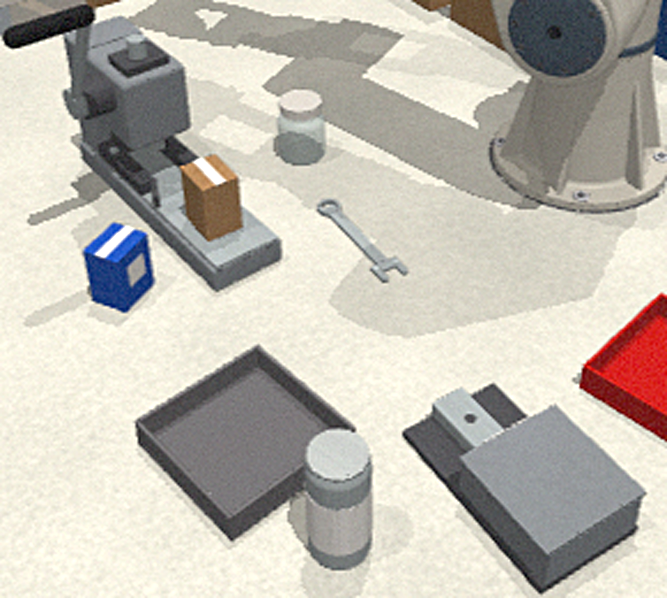

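The top crop shows the carton's top face at (507,227), the tray rim corners (196,95), (317,80), (340,198) and (213,215), the bracket nose edge at x≈197 with v 281–311, and the press table front corners (440,211) and (447,282). The scene crop agrees, with the brown carton standing clear of the guides. Next I fit poses from both views.

```bash
cat > h.py <<'E'
import numpy as np,cv2,pickle
from scipy.optimize import least_squares
F=pickle.load(open("f0.pkl","rb"))
def proj(n,P):
    f=F[n];return cv2.projectPoints(np.asarray(P,float).reshape(-1,1,3),f["rvec"],f["tvec"],f["mtx"],None)[0].reshape(-1,2)
T=lambda u,v:("top",190+u/2.75,95+v/2.75)
S=lambda u,v:("scene",160+u/2.3,120+v/2.3)
def w(p,L):
    c,s=np.cos(p[2]),np.sin(p[2]);return np.array([p[0]+c*L[0]-s*L[1],p[1]+s*L[0]+c*L[1],L[2]])
def fit(name,obs,p0):
    def r(p): return np.concatenate([proj(o[0],w(p,L))[0]-o[1:] for L,o in obs])
    q=least_squares(r,p0,loss="soft_l1",x_scale=[10,10,.1]);print(name,q.x.round(3),"\n  ",r(q.x).round(1).tolist());return q.x
E
python3 - <<'E'
from h import *
h=-np.pi/2
fit("press",[((-180,45,40),T(440,211)),((-180,-45,40),T(446,282)),((180,45,200),T(760,162)),((180,-45,200),T(765,235)),((-180,-45,40),S(281,242)),((-180,45,40),S(215,275)),((-17,85,322),T(603,105)),((-17,165,322),T(597,22)),((-17,125,322),S(48,27)),((10,45,200),S(137,88)),((10,-45,200),S(187,70))],[550,-200,h])
fit("rack",[((0,60,61),T(121,340)),((0,-60,61),T(123,243)),((-90,60,10),T(198,348)),((-90,-60,10),T(200,256)),((-90,-60,10),S(403,435)),((-90,60,10),S(492,385)),((0,-60,61),S(462,455)),((0,60,61),S(556,406))],[500,300,-h])
fit("bracket",[((100,20,30),T(197,281)),((100,-20,30),T(197,311)),((100,20,30),S(432,404)),((100,-20,30),S(461,388))],[500,300,h])
fit("tray",[((80,80,35),T(196,95)),((80,-80,35),T(317,80)),((-80,-80,35),T(340,198)),((-80,80,35),T(213,215)),((80,-80,35),S(137,430)),((-80,-80,35),S(257,348)),((-80,80,35),S(355,430)),((80,80,35),S(232,521))],[650,200,0])
fit("carton",[((-30,25,120),T(482,208)),((30,25,120),T(534,208)),((30,-25,120),T(531,247)),((-30,-25,120),T(480,247)),((30,25,120),S(181,165)),((30,-25,120),S(212,155)),((-30,-25,120),S(240,178)),((-30,25,120),S(209,190)),((-30,25,40),S(214,240)),((-30,-25,40),S(242,228))],[550,-100,h])
fit("can",[((0,0,130),T(135,132)),((0,0,130),S(339,455))],[650,300,0])
fit("jar",[((0,0,90),S(300,105))],[450,-150,0])
fit("blue",[((0,0,80),T(494,129)),((0,0,80),S(122,240))],[650,-100,0])
E
```

```text
press [ 523.893 -229.341   -1.531] 
   [-0.7, -0.6, -1.3, -1.0, -0.8, -0.6, 0.4, 0.7, -1.4, -1.5, -0.0, -3.0, -0.5, -0.8, -0.6, 3.5, 2.1, -1.2, -6.3, -0.5, 0.0, -2.6]
rack [456.24  349.002   1.548] 
   [-1.4, 0.3, -0.7, 0.8, -0.9, -0.3, -0.5, -0.7, -0.1, -1.6, 0.2, -1.1, -0.8, 1.0, -0.5, -1.4]
bracket [456.828 358.539  -1.561] 
   [-0.5, -0.6, -0.5, -0.1, -0.1, -0.4, 0.1, -0.9]
tray [6.50564e+02 1.74600e+02 1.41000e-01] 
   [-1.5, -0.1, -0.7, -1.3, -2.4, -0.9, -1.6, -0.2, -1.4, -3.7, 0.1, -2.1, 1.2, -1.8, -0.3, -0.6]
carton [ 518.809 -123.981   -1.572] 
   [-0.6, -0.1, -1.4, -0.4, 0.2, 0.3, 0.5, 0.5, -0.5, 0.4, 1.8, -1.2, 0.2, -1.2, -2.4, -0.1, -2.0, 1.0, 1.2, -0.3]
can [639.265 324.983   0.   ] 
   [-1.2, 0.5, -0.5, -0.3]
jar [ 324.126 -227.152    0.   ] 
   [-0.0, -0.0]
blue [ 648.021 -114.975    0.   ] 
   [-0.7, 1.6, -1.2, -0.2]
```

>>> send_rows(
  moves=[
    [[0.02, 0.036, 0.003, 0, 0, 0.09, 1], [0.02, 0.036, 0.003, 0, 0, 0.1, 1], [0.02, 0.036, 0.003, 0, 0, 0.1, 1], [0.02, 0.036, 0.003, 0, 0, 0.1, 1], [0.02, 0.036, 0.003, 0, 0, 0.1, 1], [0.02, 0.036, 0.003, 0, 0, 0.1, 1], [0.02, 0.036, 0.003, 0, 0, 0.1, 1], [0.02, 0.036, 0.003, 0, 0, 0.1, 1], [0.02, 0.036, 0, 0, 0, 0.1, 1], [0.02, 0.036, 0, 0, 0, 0.1, 1]],
  ],
)

```text
clock: 1.15
eef_pos: [480.1, -197.4, 272.4]
tcp_rot: [3.141, 0.0, 1.458]
contact_force: [0.0, -0.4, 0.3]
opening: 0.999
grasp_force: 0.0
```

>>> send_rows(
  moves=[
    [[0.02, 0.036, 0, 0, 0, 0.1, 1], [0.02, 0.036, 0, 0, 0, 0.017, 1], [0, 0, 0, 0, 0, 0, 1]],
  ],
)

```text
clock: 1.45
eef_pos: [521.4, -123.3, 272.1]
tcp_rot: [3.141, -0.001, 1.575]
contact_force: [-0.3, -0.6, -0.3]
opening: 0.998
grasp_force: 0.0
```

```bash
cat >> h.py <<'E'
from scipy.spatial.transform import Rotation as Ro
def wgrab(name,crop=None):
    from rig import sense,grab_frame
    s=sense();f=grab_frame("wrist")
    M=np.eye(4);M[:3,:3]=Ro.from_euler("xyz",s["tcp_rot"]).as_matrix();M[:3,3]=s["eef_pos"]
    C=np.linalg.inv(M@f["T_tool_cam"])
    F[name]=dict(img=f["img"],mtx=f["mtx"],rvec=cv2.Rodrigues(C[:3,:3])[0],tvec=C[:3,3]);pickle.dump(F,open("f0.pkl","wb"))
    cv2.imwrite(f"pics/{name}.png",cv2.convertScaleAbs(f["img"][:,:,::-1],alpha=1.4))
    st()
def st():
    from rig import sense
    s=sense();print(round(s["clock"],2),s["eef_pos"].round(1),s["tcp_rot"].round(3),s["contact_force"].round(1),round(s["opening"],3),round(s["grasp_force"],1),s["qpos"].round(2))
def ray(n,u,v,z):
    f=F[n];R=cv2.Rodrigues(f["rvec"])[0];c=-R.T@np.ravel(f["tvec"]);d=R.T@np.linalg.solve(f["mtx"],[u,v,1]);return (c+d*(z-c[2])/d[2]).round(1)
E
python3 -c "from h import *;wgrab('w1')"
```

```text
1.5 [ 520.3 -125.   272. ] [-3.141 -0.     1.574] [-0.5 -1.   0.2] 1.0 0.0 [-0.24  0.19  1.8   0.    1.15 -0.24]
```

View pics/w1.png

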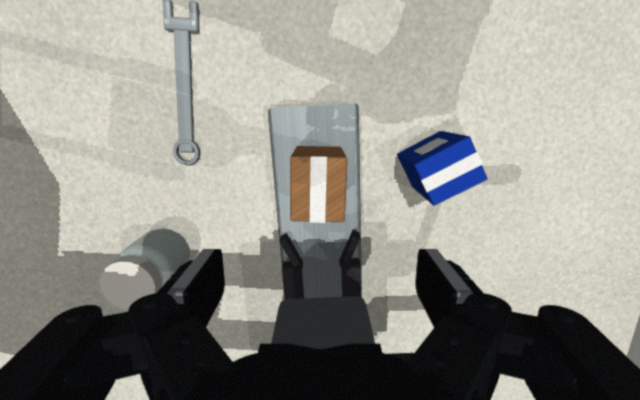

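The wrist view has the brown carton's top face at corners (292,156)–(345,222), the table front corners at (269,106) and (357,104), and the flare tips near (284,237) and (357,235).

Run:
```python
from h import *
h=-np.pi/2
W=lambda u,v:("w1",u,v)
fit("press",[((-180,45,40),W(357,104)),((-180,-45,40),W(269,106)),((-35,38,58),W(358,235)),((-35,-38,58),W(283,237)),((-180,45,40),T(440,211)),((-180,-45,40),T(446,282)),((180,45,200),T(760,162)),((180,-45,200),T(765,235)),((-180,-45,40),S(281,242)),((-180,45,40),S(215,275)),((-17,85,322),T(603,105)),((-17,165,322),T(597,22)),((-17,125,322),S(48,27))],[525,-230,h])
fit("carton",[((-30,-25,120),W(292,156)),((-30,25,120),W(346,155)),((30,25,120),W(345,222)),((30,-25,120),W(291,221))],[520,-124,h])
```

```text
press [ 523.452 -231.977   -1.522] 
   [-0.5, -2.8, 2.7, -0.9, -4.2, 0.4, 3.4, 1.2, -0.0, -0.0, -0.3, -0.4, -0.2, -1.0, 1.3, 0.3, -1.3, -2.4, 0.3, -3.8, 0.1, -0.6, -0.2, 3.7, 2.2, -1.5]
carton [ 519.601 -126.107   -1.569] 
   [-2.9, -0.5, 1.4, 0.7, 0.6, -0.5, -0.4, 0.4]
```

>>> send_rows(
  moves=[
    [[-0.001, -0.001, -0.045, 0, 0, 0, 1], [0, 0, -0.045, 0, 0, 0, 1], [0, 0, -0.045, 0, 0, 0, 1], [0, 0, -0.03, 0, 0, 0, 1], [0, 0, -0.012, 0, 0, 0, 1], [0, 0, 0, 0, 0, 0, -1], [0, 0, 0, 0, 0, 0, -1], [0, 0, 0, 0, 0, 0, -1], [0, 0, 0, 0, 0, 0, -1], [0, 0, 0, 0, 0, 0, -1]],
  ],
  grip_force=30,
)

```text
clock: 2.5
eef_pos: [519.9, -128.5, 97.1]
tcp_rot: [3.138, 0.001, 1.571]
contact_force: [-0.9, -2.0, 7.0]
opening: 0.587
grasp_force: 32.5
```

>>> send_rows(
  moves=[
    [[0, 0, 0, 0, 0, 0, -1], [0, 0, 0.01, 0, 0, 0, -1], [0, 0, 0.025, 0, 0, 0, -1], [0, 0, 0.035, 0, 0, 0, -1], [0, 0, 0, 0, 0, 0, -1]],
  ],
)

```text
clock: 3.0
eef_pos: [521.2, -128.5, 170.0]
tcp_rot: [3.134, 0.002, 1.571]
contact_force: [0.4, -1.0, -2.2]
opening: 0.584
grasp_force: 32.2
```

>>> send_rows(
  moves=[
    [[0.006, 0.016, 0, 0, 0, 0, -1], [0.016, 0.038, 0, 0, 0, 0, -1], [0.016, 0.038, 0, 0, 0, 0, -1], [0.016, 0.038, 0, 0, 0, 0, -1], [0.016, 0.038, 0, 0, 0, 0, -1], [0.016, 0.038, 0, 0, 0, 0, -1], [0.016, 0.038, 0, 0, 0, 0, -1], [0.016, 0.038, 0, 0, 0, 0, -1], [0.01, 0.02, 0, 0, 0, 0, -1], [0, 0, 0, 0, 0, 0, -1]],
  ],
)

```text
clock: 4.0
eef_pos: [647.2, 177.1, 164.7]
tcp_rot: [3.141, -0.001, 1.574]
contact_force: [0.1, 0.2, -2.3]
opening: 0.58
grasp_force: 32.2
```

>>> send_rows(
  moves=[
    [[0, 0, -0.03, 0, 0, 0, -1], [0, 0, -0.04, 0, 0, 0, -1], [0, 0, -0.025, 0, 0, 0, -1], [0, 0, -0.008, 0, 0, 0, -1], [0, 0, -0.003, 0, 0, 0, -1], [0, 0, 0, 0, 0, 0, -1]],
  ],
)

```text
clock: 4.6
eef_pos: [645.4, 173.1, 60.7]
tcp_rot: [-3.14, 0.001, 1.57]
contact_force: [-4.6, -1.4, 6.0]
opening: 0.584
grasp_force: 30.9
```

>>> send_rows(
  moves=[
    [[0, 0, 0, 0, 0, 0, 0.6], [0, 0, 0, 0, 0, 0, 0.9], [0, 0, 0, 0, 0, 0, 0.9], [0, 0, 0.03, 0, 0, 0, 0.9], [0, 0, 0.045, 0, 0, 0, 1], [0, 0, 0.045, 0, 0, 0, 1], [-0.01, 0.005, 0.045, 0, 0, 0, 1], [-0.04, 0.02, 0.01, 0, 0, 0, 1], [-0.04, 0.02, 0, 0, 0, 0, 1], [-0.04, 0.02, 0, 0, 0, 0, 1]],
  ],
)

```text
clock: 5.6
eef_pos: [515.6, 239.4, 235.0]
tcp_rot: [3.14, -0.001, 1.57]
contact_force: [0.5, 1.0, -0.3]
opening: 1.002
grasp_force: 0.0
```

>>> send_rows(
  moves=[
    [[-0.04, 0.02, 0, 0, 0, 0, 1], [-0.02, 0.02, 0, 0, 0, 0, 1], [0, 0, 0, 0, 0, 0, 1]],
  ],
)

```text
clock: 5.9
eef_pos: [454.2, 280.6, 234.6]
tcp_rot: [-3.141, -0.001, 1.573]
contact_force: [0.3, -0.9, -0.6]
opening: 1.0
grasp_force: 0.0
```

```bash
python3 -c "from h import *;wgrab('w2')"
```

```text
5.95 [455.7 279.9 234.6] [ 3.141 -0.     1.573] [0.2 0.4 0.1] 1.002 0.0 [ 0.55  0.23  1.84 -0.    1.07  0.55]
```

View pics/w2.png

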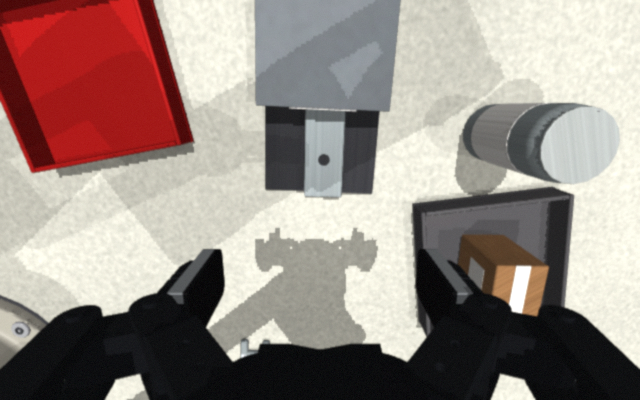

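The wrist view shows the carton upright inside the grey tray (505,275), and the bracket nose edge from (305,196) to (341,197), with its sides running up to the roof edge at row 108.

Run:
```python
from h import *
for uv in[(305,196),(341,196),(306,112),(344,112),(324,160)]: print(uv,ray("w2",*uv,30))
for uv in[(256,106),(390,110)]: print(uv,ray("w2",*uv,61))
print(ray("w2",265,189,10),ray("w2",373,194,10))
```

```text
(305, 196) [438.2 257.1  30. ]
(341, 196) [476.2 257.2  30. ]
(306, 112) [439.9 343.   30. ]
(344, 112) [477.3 343.1  30. ]
(324, 160) [458.  295.5  30. ]
(256, 106) [396.8 348.5  61. ]
(390, 110) [516.  345.5  61. ]
[392.7 259.5  10. ] [513.3 254.2  10. ]
```

>>> send_rows(
  moves=[
    [[0.0025, 0.038, -0.03, 0, 0, 0, 1], [0, 0, -0.045, 0, 0, 0, 1], [0, 0, -0.045, 0, 0, 0, 1], [0, 0, -0.045, 0, 0, 0, 1], [0, 0, -0.028, 0, 0, 0, 1], [0, 0, -0.011, 0, 0, 0, 1], [0, 0, 0, 0, 0, 0, 1]],
  ],
  grip_force=90,
)

```text
clock: 6.65
eef_pos: [459.2, 316.1, 29.0]
tcp_rot: [-3.14, 0.001, 1.57]
contact_force: [-0.1, 0.2, 0.2]
opening: 1.004
grasp_force: 0.0
```

>>> send_rows(
  moves=[
    [[0, 0, 0, 0, 0, 0, -1], [0, 0, 0, 0, 0, 0, -1], [0, 0, 0, 0, 0, 0, -1], [0, 0, 0, 0, 0, 0, -1], [0, 0, 0, 0, 0, 0, -1], [0, 0, 0, 0, 0, 0, -1], [0, 0, 0, 0, 0, 0, -1]],
  ],
)

```text
clock: 7.35
eef_pos: [460.0, 317.6, 32.2]
tcp_rot: [3.139, -0.001, 1.571]
contact_force: [-0.4, -2.7, 11.3]
opening: 0.439
grasp_force: 90.9
```

>>> send_rows(
  moves=[
    [[0, 0, 0.003, 0, 0, 0, -1], [0, -0.008, 0, 0, 0, 0, -1], [0, -0.015, 0, 0, 0, 0, -1], [0, -0.015, 0, 0, 0, 0, -1], [0, -0.015, 0, 0, 0, 0, -1], [0, -0.015, 0, 0, 0, 0, -1], [0, -0.015, 0, 0, 0, 0, -1], [0, -0.015, 0, 0, 0, 0, -1], [0, -0.015, 0, 0, 0, 0, -1], [0, -0.014, 0, 0, 0, 0, -1]],
  ],
)

```text
clock: 8.35
eef_pos: [459.0, 188.7, 33.3]
tcp_rot: [-3.142, 0.0, 1.571]
contact_force: [-0.5, -0.2, -2.9]
opening: 0.442
grasp_force: 90.6
```

>>> send_rows(
  moves=[
    [[0, 0, 0, 0, 0, 0, -1], [0, 0, 0.01, 0, 0, 0, -1], [0, 0, 0.02, 0, 0, 0, -1], [0, 0, 0.03, 0, 0, 0, -1], [0, 0, 0.03, 0, 0, 0, -1], [0, 0, 0.02, 0, 0, 0, -1], [0, 0, 0, 0, 0, 0, -1]],
  ],
)

```text
clock: 9.05
eef_pos: [461.0, 191.3, 146.5]
tcp_rot: [3.136, -0.002, 1.571]
contact_force: [-0.1, 1.2, -4.3]
opening: 0.439
grasp_force: 91.1
```

```bash
python3 -c "from h import *;wgrab('w3')"
```

```text
9.1 [460.  190.8 144.8] [ 3.138e+00 -1.000e-03  1.571e+00] [-0.2 -0.1 -3.1] 0.443 91.1 [0.39 0.29 2.   0.   0.85 0.39]
```

View pics/w3.png

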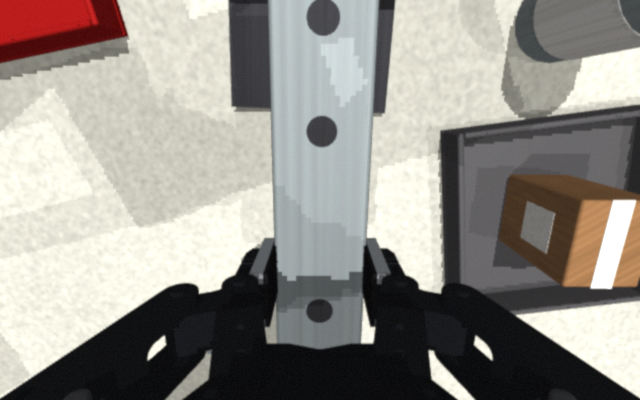

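The bracket is clear of the rack and held straight between the fingers (320,250). The carton is undisturbed in the tray. I carry it to the feed table next.

>>> send_rows(
  moves=[
    [[0.003, -0.015, 0, 0, 0, 0, -1], [0.006, -0.035, 0, 0, 0, 0.005, -1], [0.007, -0.04, 0, 0, 0, 0.01, -1], [0.008, -0.045, 0, 0, 0, 0.01, -1], [0.008, -0.045, 0, 0, 0, 0.01, -1], [0.008, -0.045, 0, 0, 0, 0.01, -1], [0.007, -0.04, 0, 0, 0, 0.005, -1], [0.007, -0.04, 0, 0, 0, 0, -1], [0.005, -0.03, 0, 0, 0, 0, -1], [0, 0, 0, 0, 0, 0, -1]],
  ],
)

```text
clock: 10.1
eef_pos: [518.4, -148.0, 141.9]
tcp_rot: [-3.141, 0.001, 1.618]
contact_force: [0.2, 1.1, -3.5]
opening: 0.445
grasp_force: 91.0
```

>>> send_rows(
  moves=[
    [[0, 0, -0.02, 0, 0, 0, -1], [0, 0, -0.025, 0, 0, 0, -1], [0, 0, -0.015, 0, 0, 0, -1], [0, 0, 0, 0, 0, 0, -1]],
  ],
)

```text
clock: 10.5
eef_pos: [515.7, -143.5, 80.2]
tcp_rot: [-3.136, -0.002, 1.621]
contact_force: [-1.0, 0.4, -3.9]
opening: 0.442
grasp_force: 91.2
```

```bash
python3 -c "from h import *;st()"
```

```text
10.5 [ 515.7 -143.5   80.2] [-3.136e+00 -2.000e-03  1.621e+00] [-1.   0.4 -3.9] 0.442 91.2 [-0.27  0.44  1.95  0.    0.76 -0.33]
```

>>> send_rows(
  moves=[
    [[0.001, 0, -0.008, 0, 0, 0, -1], [0, 0, -0.006, 0, 0, 0, -1], [0, 0, -0.002, 0, 0, 0, -1], [0, 0, 0, 0, 0, 0, -1]],
  ],
)

```text
clock: 10.9
eef_pos: [519.1, -144.9, 67.3]
tcp_rot: [-3.142, -0.0, 1.621]
contact_force: [-0.2, -0.8, -3.7]
opening: 0.445
grasp_force: 91.3
```

>>> send_rows(
  moves=[
    [[0, 0, -0.002, 0, 0, 0, -1], [0, 0, -0.002, 0, 0, 0, -1], [0, 0, 0, 0, 0, 0, -1]],
  ],
)

```text
clock: 11.2
eef_pos: [519.0, -145.0, 63.2]
tcp_rot: [-3.142, 0.0, 1.621]
contact_force: [-0.4, -0.2, -3.7]
opening: 0.441
grasp_force: 91.3
```

>>> send_rows(
  moves=[
    [[0, 0, -0.002, 0, 0, 0, -1], [0, 0, -0.002, 0, 0, 0, -1], [0, 0, 0, 0, 0, 0, -1]],
  ],
)

```text
clock: 11.5
eef_pos: [519.3, -145.1, 62.1]
tcp_rot: [3.141, 0.0, 1.621]
contact_force: [-12.0, 2.2, 35.2]
opening: 0.439
grasp_force: 95.9
```

>>> send_rows(
  moves=[
    [[0, 0, 0.003, 0, 0, 0, -1], [0, 0, 0, 0, 0, 0, 0.3], [0, 0, 0, 0, 0, 0, 1], [0, 0, 0, 0, 0, 0, 1], [0, 0, 0.03, 0, 0, 0, 1], [0, 0, 0.045, 0, 0, 0, 1], [0, 0.02, 0.04, 0, 0, 0, 1], [0, 0.04, 0.02, 0, 0, 0, 1], [-0.004, 0.03, 0, 0, 0, 0, 1], [0, 0, 0, 0, 0, 0, 1]],
  ],
)

```text
clock: 12.5
eef_pos: [514.9, -52.4, 198.0]
tcp_rot: [3.141, -0.001, 1.623]
contact_force: [0.0, -0.5, -0.9]
opening: 1.0
grasp_force: 0.0
```

```bash
python3 -c "from h import *;wgrab('w4')"
```

```text
12.55 [515.  -53.7 197.5] [ 3.141 -0.     1.623] [ 0.3 -0.3  0.5] 1.003 0.0 [-0.11  0.25  1.91  0.    0.98 -0.16]
```

View pics/w4.png

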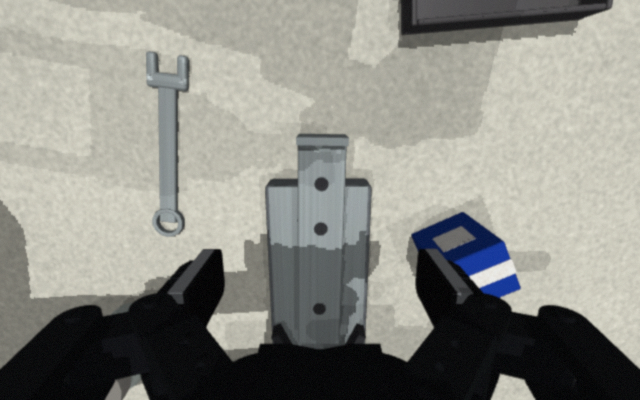

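The bracket lies flat on the feed table, with the lug top edge from (298,136) to (348,136) and the table front corners at (268,185) and (371,185). The nose is toward the flares (bottom of the picture).

Run:
```python
from h import *
for uv in[(298,136),(348,136)]: print(uv,ray("w4",*uv,76))
for uv in[(321,184),(320,229),(319,309)]: print(uv,ray("w4",*uv,60))
a=ray("w4",267,184,40),ray("w4",371,183,40);print(*a)
```

```text
(298, 136) [495.7  -6.9  76. ]
(348, 136) [533.3  -4.9  76. ]
(321, 184) [515.3 -46.8  60. ]
(320, 229) [516.6 -87.   60. ]
(319, 309) [ 519.9 -166.8   60. ]
[467.2 -54.1  40. ] [560.4 -48.3  40. ]
```

>>> send_rows(
  moves=[
    [[-0.001, 0.036, 0, 0, 0, 0, 1], [0, 0, -0.04, 0, 0, 0, 1], [0, 0, -0.045, 0, 0, 0, 1], [0, 0, -0.035, 0, 0, 0, 1], [0, 0, -0.0115, 0, 0, 0, 1], [0, 0, 0, 0, 0, 0, 1], [0, 0, 0, 0, 0, 0, -1], [0, 0, 0, 0, 0, 0, -1], [0, 0, 0, 0, 0, 0, -1], [0, 0, 0, 0, 0, 0, -1]],
  ],
  grip_force=60,
)

```text
clock: 13.55
eef_pos: [515.0, -19.1, 67.3]
tcp_rot: [3.139, 0.0, 1.621]
contact_force: [-1.2, -0.5, 9.7]
opening: 0.448
grasp_force: 62.3
```

>>> send_rows(
  moves=[
    [[0, 0, 0, 0, 0, 0, -1], [0, 0, 0, 0, 0, 0, -1], [0, 0, 0, 0, 0, 0, -1]],
  ],
)

```text
clock: 13.85
eef_pos: [515.1, -19.1, 67.3]
tcp_rot: [3.139, 0.0, 1.621]
contact_force: [-1.0, -0.9, 8.7]
opening: 0.451
grasp_force: 62.3
```

>>> send_rows(
  moves=[
    [[0.0003, -0.006, 0, 0, 0, 0, -1], [0.0005, -0.01, 0, 0, 0, 0, -1], [0.0005, -0.01, 0, 0, 0, 0, -1], [0.0005, -0.01, 0, 0, 0, 0, -1], [0.0005, -0.01, 0, 0, 0, 0, -1], [0, 0, 0, 0, 0, 0, -1]],
  ],
)

```text
clock: 14.45
eef_pos: [517.7, -65.7, 67.5]
tcp_rot: [3.139, 0.0, 1.62]
contact_force: [-1.6, -2.2, 11.3]
opening: 0.45
grasp_force: 62.6
```

>>> send_rows(
  moves=[
    [[0.0005, -0.01, 0, 0, 0, 0, -1], [0.0005, -0.01, 0, 0, 0, 0, -1], [0.0005, -0.01, 0, 0, 0, 0, -1], [0.0005, -0.01, 0, 0, 0, 0, -1], [0.0005, -0.01, 0, 0, 0, 0, -1], [0, 0, 0, 0, 0, 0, -1]],
  ],
)

```text
clock: 15.05
eef_pos: [520.2, -115.8, 67.6]
tcp_rot: [3.139, 0.001, 1.62]
contact_force: [-0.4, -1.3, 11.6]
opening: 0.45
grasp_force: 62.7
```

>>> send_rows(
  moves=[
    [[0.0005, -0.008, 0, 0, 0, 0, -1], [0.0004, -0.007, 0, 0, 0, 0, -1], [0.0002, -0.004, 0, 0, 0, 0, -1], [0.0001, -0.003, 0, 0, 0, 0, -1], [0, 0, 0, 0, 0, 0, -1]],
  ],
)

```text
clock: 15.55
eef_pos: [521.2, -136.7, 67.6]
tcp_rot: [3.139, -0.0, 1.62]
contact_force: [-0.8, 3.8, 11.7]
opening: 0.449
grasp_force: 62.6
```

>>> send_rows(
  moves=[
    [[0, -0.002, 0, 0, 0, 0, -1], [0, -0.002, 0, 0, 0, 0, -1], [0, 0, 0, 0, 0, 0, -1]],
  ],
)

```text
clock: 15.85
eef_pos: [521.2, -140.5, 67.6]
tcp_rot: [3.139, -0.001, 1.62]
contact_force: [-1.2, 6.4, 11.5]
opening: 0.448
grasp_force: 62.6
```

>>> send_rows(
  moves=[
    [[0, -0.002, 0, 0, 0, 0, -1], [0, -0.002, 0, 0, 0, 0, -1], [0, 0, 0, 0, 0, 0, -1]],
  ],
)

```text
clock: 16.15
eef_pos: [521.2, -144.4, 67.6]
tcp_rot: [3.139, -0.001, 1.62]
contact_force: [-0.6, 6.2, 10.8]
opening: 0.452
grasp_force: 62.6
```

>>> send_rows(
  moves=[
    [[0, -0.0015, 0, 0, 0, 0, -1], [0, 0, 0, 0, 0, 0, -1]],
  ],
)

```text
clock: 16.35
eef_pos: [521.2, -145.8, 67.6]
tcp_rot: [3.139, -0.001, 1.62]
contact_force: [-1.5, 7.9, 11.8]
opening: 0.453
grasp_force: 62.6
```

>>> send_rows(
  moves=[
    [[0, -0.002, 0, 0, 0, 0, -1], [0, 0, 0, 0, 0, 0, -1]],
  ],
)

```text
clock: 16.55
eef_pos: [521.1, -146.2, 67.6]
tcp_rot: [3.139, -0.003, 1.619]
contact_force: [1.4, 18.9, 14.2]
opening: 0.453
grasp_force: 62.6
```

>>> send_rows(
  moves=[
    [[0, -0.002, 0, 0, 0, 0, -1], [0, 0, 0, 0, 0, 0, -1]],
  ],
)

```text
clock: 16.75
eef_pos: [521.0, -146.4, 67.5]
tcp_rot: [3.14, -0.006, 1.619]
contact_force: [2.7, 31.0, 16.3]
opening: 0.449
grasp_force: 62.7
```

Contact is firm at the stop (31 N after 127 mm of travel, expected about 126), so the bracket is home. I ease off, release and go up to the lever.

>>> send_rows(
  moves=[
    [[0, 0.002, 0, 0, 0, 0, -1], [0, 0, 0, 0, 0, 0, 0.3], [0, 0, 0, 0, 0, 0, 1], [0, 0, 0, 0, 0, 0, 1], [0, 0, 0.02, 0, 0, 0, 1], [0, 0, 0.04, 0, 0, 0, 1], [0, 0, 0.045, 0, 0, -0.1, 1], [0, 0, 0.045, 0, 0, -0.13, 1], [0, 0, 0.045, 0, 0, -0.13, 1], [0, 0, 0.045, 0, 0, -0.13, 1]],
  ],
)

```text
clock: 17.75
eef_pos: [519.6, -148.8, 307.8]
tcp_rot: [3.141, 0.0, 1.125]
contact_force: [0.0, 0.3, 0.7]
opening: 0.999
grasp_force: 0.0
```

>>> send_rows(
  moves=[
    [[0, 0, 0.045, 0, 0, -0.13, 1], [0, 0, 0.045, 0, 0, -0.13, 1], [0.02, -0.01, 0.01, 0, 0, -0.13, 1], [0.02, -0.01, 0, 0, 0, -0.14, 1], [0.02, -0.01, 0, 0, 0, -0.14, 1], [0.02, -0.01, 0, 0, 0, -0.14, 1], [0.02, -0.01, 0, 0, 0, -0.14, 1], [0.02, -0.01, 0, 0, 0, -0.132, 1], [0.007, -0.002, 0, 0, 0, 0, 1], [0, 0, 0, 0, 0, 0, 1]],
  ],
)

```text
clock: 18.75
eef_pos: [647.3, -210.9, 404.9]
tcp_rot: [-3.141, 0.001, 0.052]
contact_force: [-0.4, 0.1, -1.0]
opening: 0.998
grasp_force: 0.0
```

```bash
python3 -c "from h import *;wgrab('w5')"
```

```text
18.8 [ 646.7 -210.5  405.3] [-3.141e+00  1.000e-03  5.200e-02] [-0.5 -0.8  0.1] 1.001 0.0 [-0.32  0.35  1.3   0.    1.49  1.2 ]
```

View pics/w5.png

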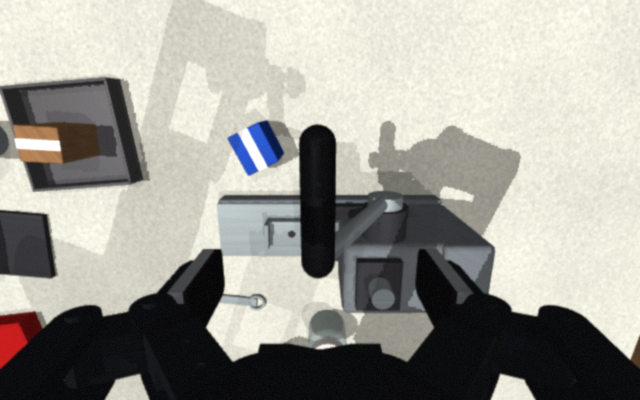

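The black handle bar is centred between the fingers, from (317,125) to (318,277). The bracket's lug end shows on the table at (270,232).

Run:
```python
from h import *
print(ray("w5",317,128,326),ray("w5",318,275,326),ray("w5",317,200,330))
print(ray("w5",268,219,76),ray("w5",268,246,76))
```

```text
[ 702.1 -207.2  326. ] [ 601.1 -212.9  326. ] [ 657.1 -209.5  330. ]
[ 549.6 -140.    76. ] [ 506.  -140.4   76. ]
```

>>> send_rows(
  moves=[
    [[0.004, 0.0005, -0.03, 0, 0, 0, 1], [0, 0, -0.035, 0, 0, 0, 1], [0, 0, -0.02, 0, 0, 0, 1], [0, 0, 0, 0, 0, 0, 0.3], [0, 0, 0, 0, 0, 0, -0.1], [0, 0, 0, 0, 0, 0, -0.3], [0, 0, 0, 0, 0, 0, -1], [0, 0, 0, 0, 0, 0, -1], [0, 0, 0, 0, 0, 0, -1]],
  ],
  grip_force=30,
)

```text
clock: 19.7
eef_pos: [651.5, -209.2, 322.6]
tcp_rot: [-3.141, -0.002, 0.049]
contact_force: [-1.3, 4.6, 6.2]
opening: 0.267
grasp_force: 30.1
```

Run:
```python
from h import *
st()
# arc increments (mm) per step in press frame, from lever 0 to 1.15
th=np.radians(63.0)-np.linspace(0,1.15,21);c,s=np.cos(-1.522),np.sin(-1.522)
x=60-170*np.cos(th);z=170+170*np.sin(th)
P=np.c_[523.5+c*x-s*125,-232+s*x+c*125,z];print(P[[0,10,20]].round(1).tolist());print(np.diff(P,axis=0).round(1).tolist())
```

```text
19.7 [ 651.5 -209.2  322.6] [-3.141e+00 -2.000e-03  4.900e-02] [-1.3  4.6  6.2] 0.267 30.1 [-0.31  0.39  1.41  0.    1.34  1.21]
[[647.5, -208.7, 321.5], [644.1, -138.9, 255.1], [643.0, -116.2, 161.4]]
[[-0.4, 8.6, -4.7], [-0.4, 8.3, -5.2], [-0.4, 8.0, -5.6], [-0.4, 7.6, -6.1], [-0.4, 7.3, -6.5], [-0.3, 6.9, -6.9], [-0.3, 6.5, -7.3], [-0.3, 6.0, -7.7], [-0.3, 5.6, -8.0], [-0.3, 5.1, -8.3], [-0.2, 4.6, -8.6], [-0.2, 4.1, -8.8], [-0.2, 3.6, -9.1], [-0.2, 3.1, -9.3], [-0.1, 2.6, -9.4], [-0.1, 2.0, -9.6], [-0.1, 1.5, -9.7], [-0.0, 0.9, -9.7], [-0.0, 0.3, -9.8], [0.0, -0.2, -9.8]]
```

>>> send_rows(
  moves=[
    [[-0.0004, 0.0086, -0.0047, 0, 0, 0, -1], [-0.0004, 0.0083, -0.0052, 0, 0, 0, -1], [-0.0004, 0.008, -0.0056, 0, 0, 0, -1], [-0.0004, 0.0076, -0.0061, 0, 0, 0, -1], [-0.0004, 0.0073, -0.0065, 0, 0, 0, -1]],
  ],
)

```text
clock: 20.2
eef_pos: [649.4, -170.5, 292.8]
tcp_rot: [3.14, -0.001, 0.049]
contact_force: [0.7, -6.3, 0.7]
opening: 0.268
grasp_force: 31.5
```

>>> send_rows(
  moves=[
    [[-0.0003, 0.0069, -0.0069, 0, 0, 0, -1], [-0.0003, 0.0065, -0.0073, 0, 0, 0, -1], [-0.0003, 0.006, -0.0077, 0, 0, 0, -1], [-0.0003, 0.0056, -0.008, 0, 0, 0, -1], [-0.0003, 0.0051, -0.0083, 0, 0, 0, -1]],
  ],
)

```text
clock: 20.7
eef_pos: [647.8, -140.0, 254.0]
tcp_rot: [3.141, -0.001, 0.049]
contact_force: [1.5, -3.1, 5.4]
opening: 0.273
grasp_force: 32.5
```

>>> send_rows(
  moves=[
    [[-0.0002, 0.0046, -0.0086, 0, 0, 0, -1], [-0.0002, 0.0041, -0.0088, 0, 0, 0, -1], [-0.0002, 0.0036, -0.0091, 0, 0, 0, -1], [-0.0002, 0.0031, -0.0093, 0, 0, 0, -1], [-0.0001, 0.0026, -0.0094, 0, 0, 0, -1]],
  ],
)

```text
clock: 21.2
eef_pos: [646.9, -122.1, 209.1]
tcp_rot: [3.141, -0.001, 0.049]
contact_force: [0.2, -6.8, 6.9]
opening: 0.266
grasp_force: 34.8
```

>>> send_rows(
  moves=[
    [[-0.0001, 0.002, -0.0096, 0, 0, 0, -1], [-0.0001, 0.0015, -0.0097, 0, 0, 0, -1], [0, 0.0009, -0.0097, 0, 0, 0, -1], [0, 0.0003, -0.0098, 0, 0, 0, -1], [0, -0.0002, -0.007, 0, 0, 0, -1], [0, 0, 0, 0, 0, 0, -1]],
  ],
)

```text
clock: 21.8
eef_pos: [646.6, -116.3, 163.3]
tcp_rot: [-3.14, -0.0, 0.049]
contact_force: [-2.1, 0.6, 13.5]
opening: 0.271
grasp_force: 37.6
```

>>> send_rows(
  moves=[
    [[0, 0, -0.002, 0, 0, 0, -1], [0, 0, -0.001, 0, 0, 0, -1], [0, 0, 0, 0, 0, 0, -1]],
  ],
)

```text
clock: 22.1
eef_pos: [646.6, -116.3, 161.6]
tcp_rot: [-3.14, -0.001, 0.049]
contact_force: [-4.5, 1.4, 17.3]
opening: 0.271
grasp_force: 38.0
```

>>> send_rows(
  moves=[
    [[0, 0, -0.002, 0, 0, 0, -1], [0, 0, 0, 0, 0, 0, -1]],
  ],
)

```text
clock: 22.3
eef_pos: [646.7, -116.3, 159.8]
tcp_rot: [-3.14, -0.001, 0.049]
contact_force: [-4.2, 2.0, 18.6]
opening: 0.266
grasp_force: 38.3
```

>>> send_rows(
  moves=[
    [[0, 0, 0, 0, 0, 0, -1], [0, 0, -0.002, 0, 0, 0, -1], [0, 0, 0, 0, 0, 0, -1]],
  ],
  grip_force=60,
)

```text
clock: 22.6
eef_pos: [646.7, -116.3, 158.2]
tcp_rot: [-3.14, -0.001, 0.049]
contact_force: [-6.8, 1.9, 22.0]
opening: 0.264
grasp_force: 58.1
```

>>> send_rows(
  moves=[
    [[0, 0, -0.002, 0, 0, 0, -1], [0, 0, 0, 0, 0, 0, -1]],
  ],
)

```text
clock: 22.8
eef_pos: [646.7, -116.4, 156.7]
tcp_rot: [-3.14, -0.001, 0.049]
contact_force: [-8.5, 2.2, 26.0]
opening: 0.261
grasp_force: 58.5
```

Run:
```python
from h import *
from rig import *
f=grab_frame("scene");F["s2"]=f;pickle.dump(F,open("f0.pkl","wb"))
for a in (0,1.0,1.05,1.1,1.15):
    t=np.radians(63)-a;L=[60-170*np.cos(t),125,170+170*np.sin(t)]
    pr=[523.5,-232,-1.522]
    q=lambda y:(proj("s2",w(pr,[L[0],y,L[2]]))[0]-[160,110])*5
    print(a,q(75).round(0),q(125).round(0),q(175).round(0))
b=cv2.resize(f["img"][110:230,160:320,::-1],None,fx=5,fy=5,interpolation=cv2.INTER_CUBIC)
cv2.imwrite("pics/s2.png",cv2.convertScaleAbs(b,alpha=1.8))
```

```text
0 [206.  74.] [115. 102.] [ 21. 132.]
1.0 [325. 369.] [238. 403.] [148. 439.]
1.05 [327. 383.] [241. 417.] [151. 453.]
1.1 [329. 396.] [243. 431.] [154. 467.]
1.15 [331. 409.] [246. 444.] [157. 480.]
```

View pics/s2.png

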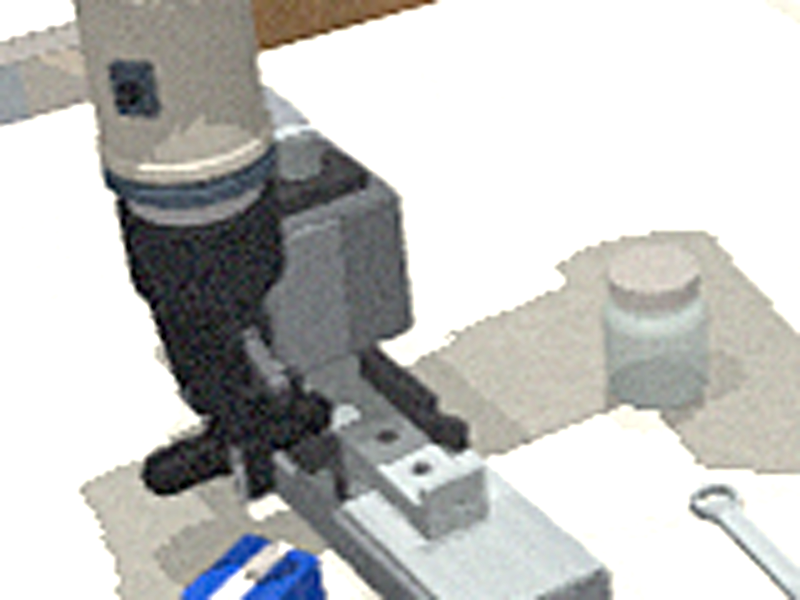

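>>> send_rows(
  moves=[
    [[0, 0, 0, 0, 0, 0, -1], [0, 0, -0.002, 0, 0, 0, -1], [0, 0, -0.002, 0, 0, 0, -1], [0, 0, 0, 0, 0, 0, -1]],
  ],
  grip_force=90,
)

```text
clock: 23.25
eef_pos: [646.7, -116.4, 152.9]
tcp_rot: [-3.14, -0.001, 0.049]
contact_force: [-8.3, -0.3, 25.3]
opening: 0.255
grasp_force: 88.8
```

>>> send_rows(
  moves=[
    [[0, 0, -0.002, 0, 0, 0, -1], [0, 0, 0, 0, 0, 0, -1]],
  ],
)

```text
clock: 23.45
eef_pos: [646.8, -116.5, 151.8]
tcp_rot: [-3.14, -0.001, 0.049]
contact_force: [-10.7, 1.0, 33.2]
opening: 0.257
grasp_force: 89.6
```

>>> send_rows(
  moves=[
    [[0, 0, -0.002, 0, 0, 0, -1], [0, 0, 0, 0, 0, 0, -1]],
  ],
)

```text
clock: 23.65
eef_pos: [646.8, -116.5, 151.3]
tcp_rot: [-3.14, -0.002, 0.049]
contact_force: [-16.1, 2.6, 45.3]
opening: 0.253
grasp_force: 90.7
```

Run:
```python
from h import *
from rig import *
st();g=grab_frame("scene")
def tip(i):
    m=(i[195:215,185:205].max(2)<40);y,x=np.nonzero(m);return m.sum(),x.mean(),y.mean()
print(tip(F["s2"]["img"]),tip(g["img"]))
a,b=[cv2.cvtColor(i,cv2.COLOR_RGB2GRAY)[190:220,180:206].astype(np.float32) for i in(F["s2"]["img"],g["img"])]
print(cv2.phaseCorrelate(a,b))
```

```text
23.65 [ 646.8 -116.5  151.3] [-3.14e+00 -2.00e-03  4.90e-02] [-16.1   2.6  45.3] 0.253 90.7 [-0.18  0.5   1.64  0.    1.    1.34]
(np.int64(145), np.float64(12.013793103448275), np.float64(7.158620689655172)) (np.int64(148), np.float64(12.358108108108109), np.float64(8.358108108108109))
((0.7126220276413768, 0.45325936356051244), 1.0809300316704644)
```

>>> send_rows(
  moves=[
    [[0, 0, 0.003, 0, 0, 0, -1], [0, 0, 0.003, 0, 0, 0, -1], [0, 0.0001, 0.0049, 0, 0, 0, -1], [0, 0, 0.0049, 0, 0, 0, -1], [0, -0.0001, 0.0049, 0, 0, 0, -1], [0, -0.0002, 0.0049, 0, 0, 0, -1], [0, -0.0004, 0.0048, 0, 0, 0, -1], [0, -0.0005, 0.0048, 0, 0, 0, -1], [0, -0.0007, 0.0048, 0, 0, 0, -1], [0.0001, -0.0008, 0.0048, 0, 0, 0, -1]],
  ],
  grip_force=50,
)

```text
clock: 24.7
eef_pos: [647.1, -118.8, 191.2]
tcp_rot: [-3.139, -0.001, 0.049]
contact_force: [4.3, 4.0, 4.2]
opening: 0.258
grasp_force: 83.9
```

>>> send_rows(
  moves=[
    [[0, -0.001, 0.0048, 0, 0, 0, -1], [0.0001, -0.001, 0.0048, 0, 0, 0, -1], [0, -0.0013, 0.0047, 0, 0, 0, -1], [0.0001, -0.0013, 0.0047, 0, 0, 0, -1], [0.0001, -0.0016, 0.0047, 0, 0, 0, -1], [0.0001, -0.0015, 0.0046, 0, 0, 0, -1], [0.0001, -0.0018, 0.0046, 0, 0, 0, -1], [0.0001, -0.0018, 0.0045, 0, 0, 0, -1], [0.0001, -0.0021, 0.0044, 0, 0, 0, -1], [0.0001, -0.002, 0.0044, 0, 0, 0, -1]],
  ],
)

```text
clock: 25.7
eef_pos: [647.8, -132.5, 237.5]
tcp_rot: [-3.136, -0.0, 0.049]
contact_force: [4.5, 9.5, 1.2]
opening: 0.258
grasp_force: 77.8
```

>>> send_rows(
  moves=[
    [[0.0001, -0.0023, 0.0043, 0, 0, 0, -1], [0.0001, -0.0023, 0.0043, 0, 0, 0, -1], [0.0001, -0.0026, 0.0042, 0, 0, 0, -1], [0.0002, -0.0025, 0.0041, 0, 0, 0, -1], [0.0001, -0.0028, 0.004, 0, 0, 0, -1], [0.0002, -0.0028, 0.004, 0, 0, 0, -1], [0.0001, -0.003, 0.0039, 0, 0, 0, -1], [0.0002, -0.003, 0.0038, 0, 0, 0, -1], [0.0001, -0.0033, 0.0037, 0, 0, 0, -1], [0.0002, -0.0032, 0.0036, 0, 0, 0, -1]],
  ],
)

```text
clock: 26.7
eef_pos: [649.2, -157.5, 278.9]
tcp_rot: [-3.132, -0.001, 0.05]
contact_force: [0.1, 22.4, 14.9]
opening: 0.259
grasp_force: 73.2
```

>>> send_rows(
  moves=[
    [[0.0002, -0.0035, 0.0035, 0, 0, 0, -1], [0.0001, -0.0034, 0.0034, 0, 0, 0, -1], [0.0002, -0.0037, 0.0033, 0, 0, 0, -1], [0.0002, -0.0036, 0.0032, 0, 0, 0, -1], [0.0002, -0.0038, 0.0031, 0, 0, 0, -1], [0.0002, -0.0038, 0.003, 0, 0, 0, -1], [0.0002, -0.004, 0.0028, 0, 0, 0, -1], [0.0002, -0.004, 0.0028, 0, 0, 0, -1]],
  ],
)

```text
clock: 27.5
eef_pos: [650.9, -186.7, 306.9]
tcp_rot: [-3.132, -0.003, 0.05]
contact_force: [-7.0, 26.5, 31.5]
opening: 0.255
grasp_force: 72.5
```

>>> send_rows(
  moves=[
    [[0, 0.001, 0.002, 0, 0, 0, -1], [0, 0, 0.002, 0, 0, 0, -1], [0, 0, 0, 0, 0, 0, -1]],
  ],
  grip_force=20,
)

```text
clock: 27.8
eef_pos: [650.9, -187.8, 308.0]
tcp_rot: [-3.135, -0.002, 0.049]
contact_force: [1.2, 15.0, 14.2]
opening: 0.257
grasp_force: 70.7
```

>>> send_rows(
  moves=[
    [[0.0002, -0.0038, 0.0031, 0, 0, 0, -1], [0.0002, -0.0038, 0.003, 0, 0, 0, -1], [0, 0, 0, 0, 0, 0, -1]],
  ],
)

```text
clock: 28.1
eef_pos: [651.4, -196.4, 314.4]
tcp_rot: [-3.136, -0.002, 0.049]
contact_force: [0.8, 13.2, 14.8]
opening: 0.261
grasp_force: 69.4
```

>>> send_rows(
  moves=[
    [[0.0002, -0.0041, 0.0026, 0, 0, 0, -1], [0.0002, -0.0041, 0.0025, 0, 0, 0, -1], [0, 0, 0, 0, 0, 0, -1]],
  ],
)

```text
clock: 28.4
eef_pos: [651.9, -204.8, 320.1]
tcp_rot: [-3.136, -0.003, 0.05]
contact_force: [-0.2, 11.8, 16.9]
opening: 0.261
grasp_force: 68.4
```

>>> send_rows(
  moves=[
    [[0.0002, -0.003, 0.0016, 0, 0, 0, -1], [0, 0, 0, 0, 0, 0, -1]],
  ],
)

```text
clock: 28.6
eef_pos: [652.1, -208.5, 321.5]
tcp_rot: [-3.138, -0.003, 0.05]
contact_force: [-0.0, 8.2, 17.1]
opening: 0.256
grasp_force: 69.2
```

>>> send_rows(
  moves=[
    [[0, 0, 0, 0, 0, 0, -0.45], [0, 0, 0, 0, 0, 0, -0.4], [0, 0, 0, 0, 0, 0, -0.35], [0, 0, 0, 0, 0, 0, -0.2], [0, 0, 0, 0, 0, 0, 0.2], [0, 0, 0, 0, 0, 0, 1], [0, 0, 0, 0, 0, 0, 1], [0, 0, 0.02, 0, 0, 0, 1], [0, 0, 0.04, 0, 0, 0, 1], [0, 0, 0.04, 0, 0, 0, 1]],
  ],
)

```text
clock: 29.6
eef_pos: [650.9, -210.9, 419.7]
tcp_rot: [-3.141, 0.002, 0.049]
contact_force: [0.1, -0.1, 0.1]
opening: 1.003
grasp_force: 0.0
```

>>> send_rows(
  moves=[
    [[-0.03, 0.03, 0.02, 0, 0, 0, 1], [-0.03, 0.03, 0, 0, 0, 0, 1], [-0.03, 0.03, 0, 0, 0, 0, 1], [-0.03, 0.03, 0, 0, 0, 0, 1], [-0.03, 0.03, 0, 0, 0, 0, 1], [0, 0.04, 0, 0, 0, 0, 1], [0, 0, 0, 0, 0, 0, 1]],
  ],
)

```text
clock: 30.3
eef_pos: [500.4, -17.7, 440.0]
tcp_rot: [-3.14, -0.001, 0.052]
contact_force: [-0.5, -0.1, 0.1]
opening: 0.996
grasp_force: 0.0
```

Run:
```python
from h import *
from rig import *
st()
g=grab_frame("scene")["img"];t=grab_frame("top")["img"]
A=cv2.resize(g[110:380,150:450,::-1],None,fx=2,fy=2);B=cv2.resize(g[110:210,150:300,::-1],None,fx=4,fy=4)
wv=grab_frame("wrist")["img"][:,:,::-1]
top=np.hstack([cv2.resize(g[110:250,155:345,::-1],(400,295)),cv2.resize(F["scene"]["img"][110:250,155:345,::-1],(400,295))])
bot=np.hstack([cv2.resize(g[110:380,150:450,::-1],(330,297)),cv2.resize(wv,(470,297))])
cv2.imwrite("pics/end.png",cv2.convertScaleAbs(np.vstack([top,bot]),alpha=1.4))
```

```text
30.3 [500.4 -17.7 440. ] [-3.14e+00 -1.00e-03  5.20e-02] [-0.5 -0.1  0.1] 0.996 0.0 [-0.04  0.02  1.63  0.    1.49  1.48]
```

View pics/end.png

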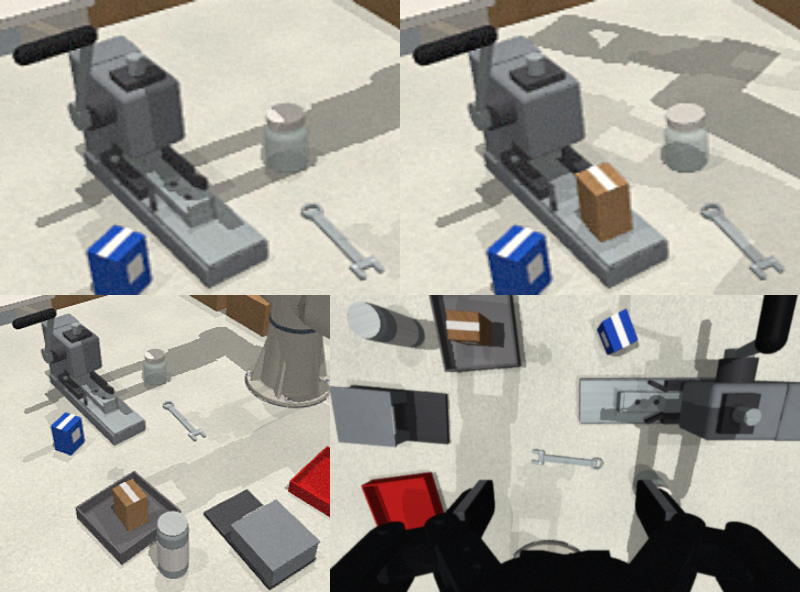

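The composite shows the lever back at rest in the same place as at the start, the bracket in the guides, the carton upright in the grey tray, and the can, wrench and jar unmoved. The lug outer edge in the wrist panel at (617,400) gives a numeric check that the bracket is home.

Run:
```python
from h import *
wgrab("w6")
g=cv2.cvtColor(F["w6"]["img"],cv2.COLOR_RGB2GRAY)
f=lambda u,v:((u-330)*640/470,(v-295)*400/297)
print(f(617,400),g[int(f(617,400)[1])-3:int(f(617,400)[1])+4,330:430].mean(0).astype(int).tolist())
for x in(-96,-100,-104,-108): print(x,[proj("w6",w([523.5,-232,-1.522],[x,0,z]))[0].round(1).tolist() for z in(76,60)])
print("front",proj("w6",w([523.5,-232,-1.522],[-180,0,40]))[0].round(1))
```

```text
30.5 [501.5 -21.6 439.2] [3.141 0.    0.049] [ 0.2 -0.3  0.3] 0.997 0.0 [-0.05  0.02  1.62 -0.    1.49  1.48]
(390.8085106382979, 141.41414141414143) [156, 155, 151, 144, 138, 135, 130, 126, 112, 84, 101, 122, 129, 129, 129, 128, 129, 129, 129, 129, 129, 130, 129, 129, 129, 129, 129, 129, 129, 129, 128, 128, 129, 128, 128, 129, 128, 128, 128, 128, 128, 128, 128, 128, 128, 128, 128, 128, 128, 127, 127, 127, 127, 127, 123, 111, 104, 98, 93, 82, 64, 57, 54, 54, 72, 107, 122, 123, 116, 101, 111, 123, 126, 126, 126, 126, 126, 126, 125, 126, 125, 125, 125, 123, 111, 92, 75, 66, 64, 65, 66, 72, 81, 81, 81, 81, 81, 81, 81, 81]
-96 [[395.9, 145.2], [393.6, 144.0]]
-100 [[393.3, 145.2], [391.0, 144.0]]
-104 [[390.6, 145.2], [388.4, 144.0]]
-108 [[387.9, 145.2], [385.8, 144.0]]
front [338.6 142.5]
```

```bash
python3 -c "from rig import *;print(sign_off())"
```

```text
the job is handed in; nothing more can be done
None
```

The job is handed in at 30.5 s. The carton is upright in the grey tray, and the bracket is home against the back stop (to about 2 mm in the last image). The ram was pressed with the lever at its stop, the lever was eased back to rest, and the can, wrench and jar look unmoved.

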